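# Load a flanged guide bush into the hold-down bridge before blast cleaning

## Robot

A 7-joint arm with a two-finger parallel gripper is mounted at the origin on the work surface. World frame = base frame: x ahead of the robot, y to its left, z up, the work surface at z = 0. Lengths are in m, angles in rad, forces in N, time in s.
With the tool pointing down it reaches from about 0.425 to 0.925 m from the base axis. Payload 6.8 kg.
Tool frame: the origin (TCP) lies on the mounting face of the last link; the fingertips stand 173 mm ahead of it and the grasp point (between the pads) lies 155 mm ahead of it; z points along the fingers, y is the line along which they close (so a half turn about z gives the same grasp; the last joint's range is limited). The gripper opens to 85 mm and grips with 20 to 120 N. Pads are 22 mm wide; open, the fingers measure 114 mm over their backs; the gripper's body (76 mm by 85 mm) begins 54 mm behind the grasp point. The pads swing forward as they close: fully open they stand 13 mm farther back than shut.
Start: joints at [-1.266, 0.477, 0.022, 1.555, -0.011, 1.109, -0.083], TCP at [0.271, 0.618, 0.405] pointing down, gripper open.
Joint ranges: [-2.96, 2.96], [-0.34, 2.1], [-1.41, 1.46], [0.24, 2.44], [-1.37, 4.51], [0.17, 1.92], [-2.96, 2.96]. Speed limits (rad/s): [2.39, 2.39, 3.14, 3.14, 3.14, 3.14, 3.14].

## Interface

Orientations are given as a rotation vector (axis times angle).
In Python, from bench import r gives the robot as it stands.
- The arm moves only by the tool arm_command, never from a script. Its argument "plan" is a list of rows, each an object of numbers: "claw": the closure, from 0 (fully open) to 1 (shut); "tx", "ty", "tz": the shift along the tool's x, y, z in m; "ax", "ay", "az": the turn, a rotation vector about the tool's x, y, z in degrees. A call has exactly 10 rows; each row shifts and turns the commanded pose from where the row before left it, along the tool's axes as they then stand; what a row does not reach is not made up. A row lasts 1/12 s, in which the tool goes at most 41.7 mm and 7.16 degrees, less where a joint would pass 70% of its speed; a pose out of reach is approached as far as the arm can. A call is refused whole if a number of a shift passes 0.0417 or a number of a turn 7.16, either way. A call with a gripper value outside its range is refused whole. The fingers move at their own pace and stop on an object; "squeeze" is the grip in N (left out, the last holds). Time passes only in rows, so rows that do not move let the fingers close, or fill a call up. It gives the time, the measured TCP pose, the force, the opening and the grip force at its end, in the units of the state.
- r.get_obs(): the state, without advancing time (a new reading comes with each control period).
- r.grab_frame(name): name is "side" or "top"; returns the picture (420x560x3 uint8, red, green, blue); there is no depth.
- r.camera_model(name): a dict with "fx", "fy", "cx", "cy" (pixels), "position" and "orientation" of the camera in the world. Camera axes: x right, y up, looking along -z (the intrinsics and any distortion apply to the point x, -y, -z); pixel columns grow to the right and rows downward; lengths in m; the calibration is good to about 2 mm. A picture is of the moment at which its call begins. camera_model takes no time and is no camera call.
- r.hand_in(): hands the job in; it is judged then, once.
Trained networks look in the newest picture that a camera, given by its name, has taken for a name from the list of things; names that differ only in an ending like _2 or _b are one class to them, and where a whole thing is asked for, a point or a joint stands for the part that bears it (a point fixed in the world has none). Each returns a list of dicts, best first, with "confidence" (0 to 1); they miss things now and then, are a little off and sometimes report something else, mostly with a low value. They report only what shows in the picture. A call takes as long as a camera call.
- r.boxes_of(target, camera): "location" ([x, y, z] in m, in the coordinates of the camera as it stood for that picture, good to about 4 mm: the middle of the surface that is visible of it).
- r.tip_of(target, camera): "location" ([x, y, z] in m, in the coordinates of the camera as it stood for that picture, good to about 4 mm: a listed point, or the origin of a listed thing).
The state is a dict: "clock": time; "joints": joint angles; "qvel": joint speeds; "tau": joint torques, N m; "tcp_pos": TCP position; "orientation": TCP orientation; "contact_force": force on the tool from outside, world axes, zero at the start; "moment": the same for the moment, N m; "grip_width": finger opening in m; "gripper_force": force on a finger pad.
Only numpy, scipy, OpenCV 4.12 (cv2) and the standard library are available. Lean on these libraries where they do the work, as an engineer would, in place of code of your own. Each camera call takes 0.05 s, during which the arm holds its last target. There are 200 camera calls.

## Task

The flanged guide bush is next to be blast-cleaned. Slide it upright, flange down, into the slot of the black hold-down bridge until it is fully home against the closed end, with its flange under the slotted plate, and leave it standing there on the bench. Leave the plain sleeve and the guide pillar where they stand.

Things in the scene. Friction and masses are not known exactly. Their poses are not given: they have to be found in the camera images.
- flanged_bush: Loose steel bush standing upright, 0.4 to 0.8 kg, 100 mm tall: round barrel 36 mm in diameter, 24 mm bore open at the top, and at its foot a round flange 72 mm in diameter, 8 mm thick. The only piece with a wide flange. Origin: centre of its underside; z up along the barrel.
- hold_down: Black bridge fixed to the bench: plate 144 (x) by 140 mm, underside 24, top 34, screw heads 40 mm above the bench. Slot 52 mm wide along x, open at -x; channel below 96 mm wide, bench as floor. Origin: at bench level, where the bush's axis is when fully home; slot's closed end at x = +18 mm, open mouth at -82, flared to 96 mm wide over the last 20. The bush goes in along +x; z up.
- plain_sleeve: Bystander: loose steel sleeve standing upright, 36 mm in diameter, 100 mm tall, 24 mm bore, no flange. Origin: centre of its underside, z up. (Besides, a fixed steel mould half, 130 x 120 mm, 45 mm high, is on the bench on the other side from the black bridge, x about 0.6, |y| about 0.25.)
- guide_pillar: Bystander: loose solid stepped steel pillar standing upright, 110 mm tall: foot 44 mm in diameter and 30 mm high, then a shaft 28 mm in diameter with a tapered nose. Origin: centre of its underside, z up.

How it is judged:
By the outcome, as a careful person would: the job done as asked, in the order asked, and still so for the second after the job is handed in, with the robot touching nothing.
It also fails if it takes over 40 s, if anything falls off the work surface, if the arm or the gripper's body presses on something with over 40 N, if the wrist force passes 120 N, or if a joint passes its speed limit or range.

## Working session

There is one attempt and no reset: what is moved stays moved. The work goes in short steps, Python scripts to look and compute and a tool call to move; the robot and the scene stay as the last step left them, time stands still between calls to the robot, and variables do not carry over. Pictures are saved under pics/ and viewed, at most 10 in all, crops included, and the job is handed in when it is done.

Besides the shell and the picture viewer there is one more tool, called after "Emit:" as name(argument=value, ...) on one line, values as JSON. arm_command: Moves the arm, as the interface text tells. Its arguments: {"type":"object","properties":{"plan":{"type":"array","items":{"type":"object","properties":{"claw":{"type":"number"},"tx":{"type":"number"},"ty":{"type":"number"},"tz":{"type":"number"},"ax":{"type":"number"},"ay":{"type":"number"},"az":{"type":"number"}}}},"squeeze":{"type":"number"}},"required":["plan"]}

```bash
ls; mkdir -p pics
cat > h.py <<'E'
import numpy as np, cv2
from scipy.spatial.transform import Rotation as R
from bench import r
def ori(m):
    o=np.array(m["orientation"],float)
    return R.from_rotvec(o) if o.shape==(3,) else (R.from_matrix(o) if o.shape==(3,3) else R.from_quat(o))
def w(p,c):
    m=r.camera_model(c); return ori(m).apply(p)+np.array(m["position"])
def look(c,fn):
    im=r.grab_frame(c); cv2.imwrite(fn,im[:,:,::-1]); return im
def proj(p,c):
    m=r.camera_model(c); q=ori(m).inv().apply(np.array(p)-m["position"])
    return m["cx"]+m["fx"]*q[...,0]/-q[...,2], m["cy"]+m["fy"]*-q[...,1]/-q[...,2]
E
python3 - <<'E'
from h import *
np.set_printoptions(precision=4,suppress=True)
for c in("side","top"):
    look(c,f"pics/{c}0.png"); print(c,r.camera_model(c))
    for t in("flanged_bush","hold_down","plain_sleeve","guide_pillar"):
        for f in(r.boxes_of,r.tip_of):
            print(t,f.__name__,[(round(d["confidence"],2),w(d["location"],c)) for d in f(t,c)[:2]])
o=r.get_obs();print(o)
a=cv2.imread("pics/side0.png");b=cv2.imread("pics/top0.png");cv2.imwrite("pics/both0.png",cv2.resize(np.vstack([a,b]),None,fx=.71,fy=.71))
E
```

```text
pics
side {'fx': 434.7860769289595, 'fy': 434.7860769289595, 'cx': 281.0532468170506, 'cy': 211.71656273396962, 'position': array([0.4524, 0.6224, 0.6625]), 'orientation': array([ 0.1071, -1.1953, -2.7543])}
flanged_bush call [(0.96, array([0.6908, 0.0288, 0.0329]))]
flanged_bush call [(0.56, array([ 0.6939,  0.0152, -0.0009]))]
hold_down call [(0.86, array([ 0.5801, -0.2083,  0.0292])), (0.64, array([0.6913, 0.0292, 0.0335]))]
hold_down call [(0.62, array([ 0.5861, -0.241 , -0.0003]))]
plain_sleeve call []
plain_sleeve call [(0.56, array([0.4518, 0.0153, 0.001 ]))]
guide_pillar call [(0.88, array([0.5692, 0.0009, 0.0499]))]
guide_pillar call [(0.66, array([ 0.573 , -0.0098,  0.0013]))]
top {'fx': 474.57038278944657, 'fy': 474.57038278944657, 'cx': 292.2617105476603, 'cy': 215.1800740675284, 'position': array([0.4602, 0.0117, 0.8042]), 'orientation': array([ 0.1117, -0.1404, -1.5816])}
flanged_bush call [(0.57, array([0.691 , 0.0157, 0.0073]))]
flanged_bush call [(0.67, array([0.7005, 0.0189, 0.0002]))]
hold_down call [(0.81, array([ 0.5884, -0.2295,  0.0349]))]
hold_down call [(0.6, array([ 0.585 , -0.2416, -0.0016]))]
plain_sleeve call [(0.91, array([0.4517, 0.0144, 0.1009]))]
plain_sleeve call [(0.85, array([ 0.4537,  0.016 , -0.    ]))]
guide_pillar call [(0.8, array([ 0.5611, -0.0093,  0.0706]))]
guide_pillar call []
{'clock': 0.9, 'joints': array([-1.2661,  0.477 ,  0.0224,  1.5554, -0.0115,  1.1093, -0.0831]), 'qvel': array([-0.0004,  0.0009,  0.0005, -0.0001, -0.    , -0.0001,  0.0001]), 'tau': array([ -0.001 , -59.6306,   1.6068, -28.1541,   0.0126,   0.0016,
        -0.    ]), 'tcp_pos': array([0.2708, 0.6183, 0.4047]), 'orientation': array([-0.6438, -3.0749, -0.0001]), 'contact_force': array([ 1.0885,  1.0646, -0.6665]), 'moment': array([-0.0148, -0.0192,  0.0249]), 'gripper_force': 0.0, 'grip_width': 0.0854545797941533}
```

View picture.

View pics/top0.png

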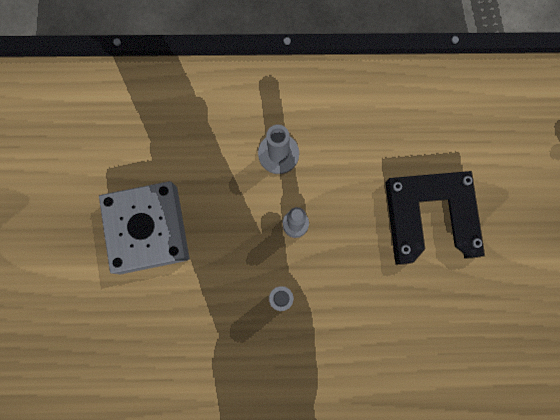

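View pics/side0.png

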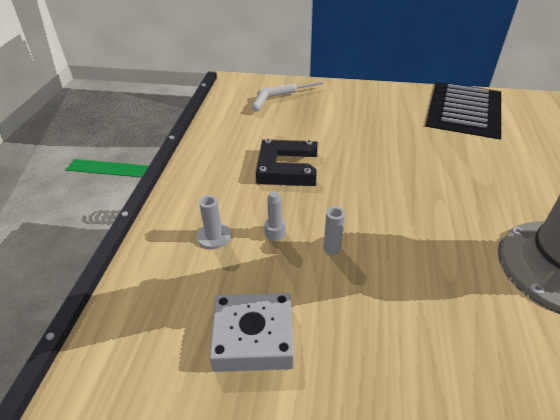

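The top view shows the bush standing at about (278,135), the pillar at (296,220), the sleeve at (281,298) and the bridge at cols 387–484, rows 172–263 with its slot opening downward (towards −x). The side view agrees. Next I'll measure the bridge axis, closed end and barrel by pixel.

```bash
cat >> h.py <<'E'
def unproj(uv,z,c="top"):
    m=r.camera_model(c); uv=np.atleast_2d(uv).astype(float)
    d=np.c_[(uv[:,0]-m["cx"])/m["fx"],-(uv[:,1]-m["cy"])/m["fy"],-np.ones(len(uv))]
    d=ori(m).apply(d); p=np.array(m["position"]); return p+d*((z-p[2])/d[:,2])[:,None]
E
python3 - <<'E'
from h import *
np.set_printoptions(precision=4,suppress=True)
im=cv2.imread("pics/top0.png")
s=unproj([(397.5,187),(467.5,181),(406,249.5),(478,243)],.04)[:,:2];print(s)
ax=(s[0]+s[1]-s[2]-s[3])/2; lat=s[0]-s[1]
print("yaw",np.degrees(np.arctan2(ax[1],ax[0])),np.degrees(np.arctan2(-lat[0],lat[1])),"spac",np.linalg.norm(ax),np.linalg.norm(lat),"mid",s.mean(0))
print("barrel top",unproj((278,132.5),.1))
b=cv2.resize(im[155:275,375:495],None,fx=5,fy=5,interpolation=cv2.INTER_CUBIC)
a=cv2.resize(im[115:235,250:330],None,fx=5,fy=5,interpolation=cv2.INTER_CUBIC)[:600]
cv2.imwrite("pics/crop1.png",np.hstack([b,a])[:, :800] if False else cv2.resize(np.hstack([b,a]),(800,480)))
E
```

```text
[[ 0.6285 -0.1781]
 [ 0.6373 -0.2953]
 [ 0.5249 -0.1865]
 [ 0.5338 -0.3048]]
yaw 4.9425190834671096 4.280454213249304 spac 0.10395051839793952 0.1176095187778425 mid [ 0.5811 -0.2412]
barrel top [[0.7037 0.0179 0.1   ]]
```

View pics/crop1.png

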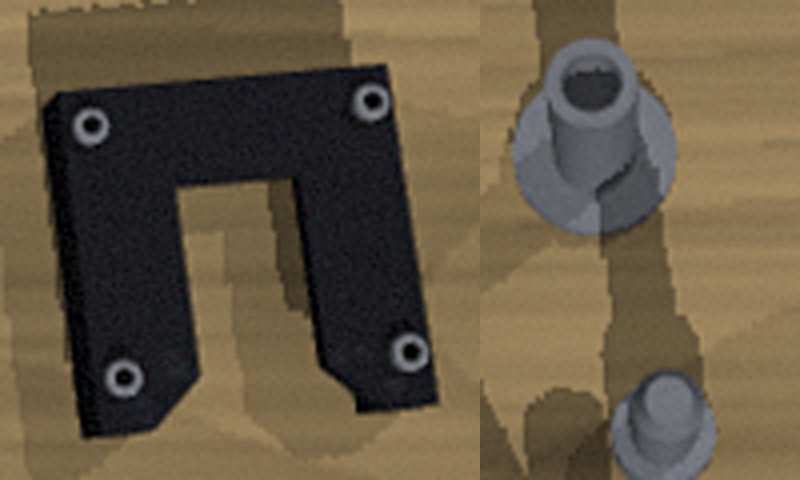

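The crop shows the slot's closed edge from (419.5,201.5) to (448.5,199.8), the plate's back edge from (389.5,178.8) to (471.8,171.5), and the barrel's top ring centred at (278.2,135.5).

Run:
```python
from h import *
np.set_printoptions(precision=4,suppress=True)
print("barrel top",unproj((278.2,135.5),.1), "flange bottom edge",unproj((279,174),.008))
u=np.radians(4.6);ex=np.array([np.cos(u),np.sin(u)]);ey=np.array([-ex[1],ex[0]])
c=unproj([(419.5,201.5),(448.5,199.8)],.024)[:,:2].mean(0); k=unproj([(389.5,178.8),(471.8,171.5)],.034)[:,:2].mean(0)
print("origin from closed end",c-.018*ex,"from back edge",k-.062*ex)
# screw mid gives lateral
s=np.array([.5811,-.2412]);print("screw mid along x from origin est",(s-(c-.018*ex))@ex, "lat of slot,back vs screws",(c-s)@ey,(k-s)@ey)
```

```text
barrel top [[0.6988 0.0177 0.1   ]] flange bottom edge [[0.6609 0.0178 0.008 ]]
origin from closed end [ 0.5898 -0.2439] from back edge [ 0.5876 -0.2415]
screw mid along x from origin est -0.00849775173714803 lat of slot,back vs screws -0.0034314230009896687 -0.0008414021188848926
```

Emit:
arm_command(plan=[{"tx": -0.0316,"ty": -0.019,"claw": 0},{"tx": -0.0316,"ty": -0.019,"claw": 0},{"tx": -0.0316,"ty": -0.019,"claw": 0},{"tx": -0.0316,"ty": -0.019,"claw": 0},{"tx": -0.0316,"ty": -0.019,"claw": 0},{"tx": -0.0316,"ty": -0.019,"claw": 0},{"tx": -0.0316,"ty": -0.019,"claw": 0},{"tx": -0.0316,"ty": -0.019,"claw": 0},{"tx": -0.0316,"ty": -0.019,"claw": 0},{"tx": -0.0316,"ty": -0.019,"claw": 0}])

```text
invalid input at $.plan[0]: expected keys claw, tx, ty, tz, ax, ay, az
```

Emit:
arm_command(plan=[{"tx": -0.0316,"ty": -0.019,"claw": 0},{"tx": -0.0316,"ty": -0.019,"claw": 0},{"tx": -0.0316,"ty": -0.019,"claw": 0},{"tx": -0.0316,"ty": -0.019,"claw": 0},{"tx": -0.0316,"ty": -0.019,"claw": 0},{"tx": -0.0316,"ty": -0.019,"claw": 0},{"tx": -0.0316,"ty": -0.019,"claw": 0},{"tx": -0.0316,"ty": -0.019,"claw": 0},{"tx": -0.0316,"ty": -0.019,"claw": 0},{"tx": -0.0316,"ty": -0.019,"claw": 0}])

```text
invalid input at $.plan[0]: expected keys claw, tx, ty, tz, ax, ay, az
```

Emit:
arm_command(plan=[{"az": -7.05,"claw": 0},{"az": -7.05,"claw": 0},{"az": -7.05,"claw": 0},{"az": -7.05,"claw": 0},{"claw": 0},{"claw": 0},{"claw": 0},{"claw": 0},{"claw": 0},{"claw": 0}])

```text
invalid input at $.plan[0]: expected keys claw, tx, ty, tz, ax, ay, az
```

All keys are required in each row, so I'm resending in full.

Emit:
arm_command(plan=[{"tx": -0.0316,"ty": -0.019,"tz": 0,"ax": 0,"ay": 0,"az": 0,"claw": 0},{"tx": -0.0316,"ty": -0.019,"tz": 0,"ax": 0,"ay": 0,"az": 0,"claw": 0},{"tx": -0.0316,"ty": -0.019,"tz": 0,"ax": 0,"ay": 0,"az": 0,"claw": 0},{"tx": -0.0316,"ty": -0.019,"tz": 0,"ax": 0,"ay": 0,"az": 0,"claw": 0},{"tx": -0.0316,"ty": -0.019,"tz": 0,"ax": 0,"ay": 0,"az": 0,"claw": 0},{"tx": -0.0316,"ty": -0.019,"tz": 0,"ax": 0,"ay": 0,"az": 0,"claw": 0},{"tx": -0.0316,"ty": -0.019,"tz": 0,"ax": 0,"ay": 0,"az": 0,"claw": 0},{"tx": -0.0316,"ty": -0.019,"tz": 0,"ax": 0,"ay": 0,"az": 0,"claw": 0},{"tx": -0.0316,"ty": -0.019,"tz": 0,"ax": 0,"ay": 0,"az": 0,"claw": 0},{"tx": -0.0316,"ty": -0.019,"tz": 0,"ax": 0,"ay": 0,"az": 0,"claw": 0}])

```text
clock: 1.73
tcp_pos: [0.4848, 0.3158, 0.405]
orientation: [0.644, 3.075, 0.001]
contact_force: [0.3, -0.1, 0.3]
grip_width: 0.0853
gripper_force: 0.0
```

Emit:
arm_command(plan=[{"tx": -0.0316,"ty": -0.019,"tz": 0,"ax": 0,"ay": 0,"az": 0,"claw": 0},{"tx": -0.0316,"ty": -0.019,"tz": 0,"ax": 0,"ay": 0,"az": 0,"claw": 0},{"tx": -0.0316,"ty": -0.019,"tz": 0,"ax": 0,"ay": 0,"az": 0,"claw": 0},{"tx": -0.0316,"ty": -0.019,"tz": 0,"ax": 0,"ay": 0,"az": 0,"claw": 0},{"tx": -0.0316,"ty": -0.019,"tz": 0,"ax": 0,"ay": 0,"az": 0,"claw": 0},{"tx": -0.0316,"ty": -0.019,"tz": 0,"ax": 0,"ay": 0,"az": 0,"claw": 0},{"tx": -0.0316,"ty": -0.019,"tz": 0,"ax": 0,"ay": 0,"az": 0,"claw": 0},{"tx": -0.0316,"ty": -0.019,"tz": 0,"ax": 0,"ay": 0,"az": 0,"claw": 0},{"tx": -0.0316,"ty": -0.019,"tz": 0,"ax": 0,"ay": 0,"az": 0,"claw": 0},{"tx": -0.0316,"ty": -0.019,"tz": 0,"ax": 0,"ay": 0,"az": 0,"claw": 0}])

```text
clock: 2.57
tcp_pos: [0.6981, 0.0151, 0.4049]
orientation: [0.643, 3.075, 0.0]
contact_force: [0.5, 0.2, -1.0]
grip_width: 0.0854
gripper_force: 0.0
```

Emit:
arm_command(plan=[{"tx": 0,"ty": 0,"tz": 0,"ax": 0,"ay": 0,"az": -7.05,"claw": 0},{"tx": 0,"ty": 0,"tz": 0,"ax": 0,"ay": 0,"az": -7.05,"claw": 0},{"tx": 0,"ty": 0,"tz": 0,"ax": 0,"ay": 0,"az": -7.05,"claw": 0},{"tx": 0,"ty": 0,"tz": 0,"ax": 0,"ay": 0,"az": -7.05,"claw": 0},{"tx": 0,"ty": 0,"tz": 0.01,"ax": 0,"ay": 0,"az": 0,"claw": 0},{"tx": 0,"ty": 0,"tz": 0.02,"ax": 0,"ay": 0,"az": 0,"claw": 0},{"tx": 0,"ty": 0,"tz": 0.01,"ax": 0,"ay": 0,"az": 0,"claw": 0},{"tx": 0,"ty": 0,"tz": 0,"ax": 0,"ay": 0,"az": 0,"claw": 0},{"tx": 0,"ty": 0,"tz": 0,"ax": 0,"ay": 0,"az": 0,"claw": 0},{"tx": 0,"ty": 0,"tz": 0,"ax": 0,"ay": 0,"az": 0,"claw": 0}])

```text
clock: 3.4
tcp_pos: [0.6975, 0.0168, 0.3652]
orientation: [-0.123, 3.139, -0.0]
contact_force: [0.2, -0.6, 0.3]
grip_width: 0.0855
gripper_force: 0.0
```

Emit:
arm_command(plan=[{"tx": -0.001,"ty": 0.001,"tz": 0.01,"ax": 0,"ay": 0,"az": 0,"claw": 0},{"tx": 0,"ty": 0,"tz": 0.02,"ax": 0,"ay": 0,"az": 0,"claw": 0},{"tx": 0,"ty": 0,"tz": 0.025,"ax": 0,"ay": 0,"az": 0,"claw": 0},{"tx": 0,"ty": 0,"tz": 0.025,"ax": 0,"ay": 0,"az": 0,"claw": 0},{"tx": 0,"ty": 0,"tz": 0.025,"ax": 0,"ay": 0,"az": 0,"claw": 0},{"tx": 0,"ty": 0,"tz": 0.02,"ax": 0,"ay": 0,"az": 0,"claw": 0},{"tx": 0,"ty": 0,"tz": 0.015,"ax": 0,"ay": 0,"az": 0,"claw": 0},{"tx": 0,"ty": 0,"tz": 0,"ax": 0,"ay": 0,"az": 0,"claw": 0},{"tx": 0,"ty": 0,"tz": 0,"ax": 0,"ay": 0,"az": 0,"claw": 0},{"tx": 0,"ty": 0,"tz": 0,"ax": 0,"ay": 0,"az": 0,"claw": 0}])

```text
clock: 4.23
tcp_pos: [0.6989, 0.0178, 0.2261]
orientation: [-0.124, 3.137, 0.0]
contact_force: [0.5, 0.2, 0.4]
grip_width: 0.0854
gripper_force: 0.0
```

Run:
```python
from h import *
a=look("top","pics/top1.png");b=look("side","pics/side1.png")
im=np.hstack([cv2.resize(a[60:240,180:380],(500,450)),cv2.resize(b[120:300,130:250],(300,450))])
cv2.imwrite("pics/c2.png",im[:,:,::-1])
```

```text
(no output)
```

View pics/c2.png

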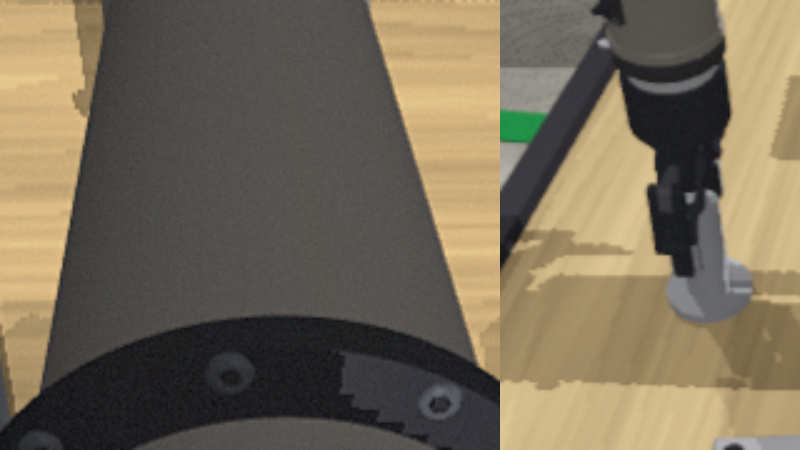

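Run:
```python
from h import *
T=np.array([.6989,.0178,0]);ey=np.array([-.079,.997,0])
for n,p in {"finger back near tip":T+.057*ey+[0,0,.06],"finger inner near tip":T+.043*ey+[0,0,.06],"far finger back":T-.057*ey+[0,0,.06],"barrel .06":T+[0,0,.06],"barrel top":T+[0,0,.1],"foot":T}.items():
    u,v=proj(p,"side"); print(n,round((u-130)*2.5+500),round((v-120)*2.5))
```

```text
finger back near tip 684 290
finger inner near tip 688 277
far finger back 712 193
barrel .06 699 239
barrel top 692 202
foot 707 291
```

The side crop shows the near fingertip at (683,275) and the flange centred at (709,292). Both match the projection, so the barrel is between the fingers. Closing.

Emit:
arm_command(plan=[{"tx": 0,"ty": 0,"tz": 0,"ax": 0,"ay": 0,"az": 0,"claw": 1},{"tx": 0,"ty": 0,"tz": 0,"ax": 0,"ay": 0,"az": 0,"claw": 1},{"tx": 0,"ty": 0,"tz": 0,"ax": 0,"ay": 0,"az": 0,"claw": 1},{"tx": 0,"ty": 0,"tz": 0,"ax": 0,"ay": 0,"az": 0,"claw": 1},{"tx": 0,"ty": 0,"tz": 0,"ax": 0,"ay": 0,"az": 0,"claw": 1},{"tx": 0,"ty": 0,"tz": 0,"ax": 0,"ay": 0,"az": 0,"claw": 1},{"tx": 0,"ty": 0,"tz": 0,"ax": 0,"ay": 0,"az": 0,"claw": 1},{"tx": 0,"ty": 0,"tz": 0,"ax": 0,"ay": 0,"az": 0,"claw": 1},{"tx": 0,"ty": 0,"tz": 0,"ax": 0,"ay": 0,"az": 0,"claw": 1},{"tx": 0,"ty": 0,"tz": 0,"ax": 0,"ay": 0,"az": 0,"claw": 1}], squeeze=60)

```text
clock: 5.17
tcp_pos: [0.6984, 0.0177, 0.2252]
orientation: [-0.125, 3.138, -0.0]
contact_force: [-1.1, -0.3, 4.5]
grip_width: 0.0345
gripper_force: 60.6
```

Emit:
arm_command(plan=[{"tx": 0,"ty": 0,"tz": -0.004,"ax": 0,"ay": 0,"az": 0,"claw": 1},{"tx": 0,"ty": 0,"tz": -0.01,"ax": 0,"ay": 0,"az": 0,"claw": 1},{"tx": 0,"ty": 0,"tz": -0.02,"ax": 0,"ay": 0,"az": 0,"claw": 1},{"tx": 0,"ty": 0,"tz": -0.025,"ax": 0,"ay": 0,"az": 0,"claw": 1},{"tx": 0,"ty": 0,"tz": -0.025,"ax": 0,"ay": 0,"az": 0,"claw": 1},{"tx": 0,"ty": 0,"tz": -0.02,"ax": 0,"ay": 0,"az": 0,"claw": 1},{"tx": 0,"ty": 0,"tz": -0.015,"ax": 0,"ay": 0,"az": 0,"claw": 1},{"tx": 0,"ty": 0,"tz": -0.01,"ax": 0,"ay": 0,"az": 0,"claw": 1},{"tx": 0,"ty": 0,"tz": 0,"ax": 0,"ay": 0,"az": 0,"claw": 1},{"tx": 0,"ty": 0,"tz": 0,"ax": 0,"ay": 0,"az": 0,"claw": 1}])

```text
clock: 6.0
tcp_pos: [0.6978, 0.0178, 0.353]
orientation: [0.125, -3.138, -0.0]
contact_force: [-0.2, -0.6, -8.2]
grip_width: 0.0349
gripper_force: 60.8
```

Run:
```python
from h import *
o=r.get_obs(); Rt=R.from_rotvec(o["orientation"])
u=np.radians(4.6);ex=np.array([np.cos(u),np.sin(u)]);O=np.array([.589,-.2415])
for d in(.145,):
    g=O-d*ex; D=np.r_[g-o["tcp_pos"][:2],0]; print(o["tcp_pos"],g,"tool delta",Rt.inv().apply(D),Rt.inv().apply([ex[0],ex[1],0]))
```

```text
[0.69775504 0.01783037 0.35303782] [ 0.44446706 -0.25312884] tool delta [ 2.73989536e-01 -2.50006719e-01  2.67609392e-04] [-9.99999043e-01  8.52694219e-04 -1.08987380e-03]
```

Emit:
arm_command(plan=[{"tx": 0.012,"ty": -0.011,"tz": 0,"ax": 0,"ay": 0,"az": 0,"claw": 1},{"tx": 0.024,"ty": -0.022,"tz": 0,"ax": 0,"ay": 0,"az": 0,"claw": 1},{"tx": 0.026,"ty": -0.024,"tz": 0,"ax": 0,"ay": 0,"az": 0,"claw": 1},{"tx": 0.026,"ty": -0.024,"tz": 0,"ax": 0,"ay": 0,"az": 0,"claw": 1},{"tx": 0.026,"ty": -0.024,"tz": 0,"ax": 0,"ay": 0,"az": 0,"claw": 1},{"tx": 0.026,"ty": -0.024,"tz": 0,"ax": 0,"ay": 0,"az": 0,"claw": 1},{"tx": 0.026,"ty": -0.024,"tz": 0,"ax": 0,"ay": 0,"az": 0,"claw": 1},{"tx": 0.026,"ty": -0.024,"tz": 0,"ax": 0,"ay": 0,"az": 0,"claw": 1},{"tx": 0.026,"ty": -0.024,"tz": 0,"ax": 0,"ay": 0,"az": 0,"claw": 1},{"tx": 0.026,"ty": -0.024,"tz": 0,"ax": 0,"ay": 0,"az": 0,"claw": 1}])

```text
clock: 6.83
tcp_pos: [0.4707, -0.2266, 0.3522]
orientation: [0.125, -3.136, -0.002]
contact_force: [0.3, -1.4, -7.9]
grip_width: 0.0347
gripper_force: 61.0
```

Emit:
arm_command(plan=[{"tx": 0.02,"ty": -0.015,"tz": 0,"ax": 0,"ay": 0,"az": 0,"claw": 1},{"tx": 0.01,"ty": -0.01,"tz": 0,"ax": 0,"ay": 0,"az": 0,"claw": 1},{"tx": 0,"ty": 0,"tz": 0.01,"ax": 0,"ay": 0,"az": 0,"claw": 1},{"tx": 0,"ty": 0,"tz": 0.02,"ax": 0,"ay": 0,"az": 0,"claw": 1},{"tx": 0,"ty": 0,"tz": 0.02,"ax": 0,"ay": 0,"az": 0,"claw": 1},{"tx": 0,"ty": 0,"tz": 0.02,"ax": 0,"ay": 0,"az": 0,"claw": 1},{"tx": 0,"ty": 0,"tz": 0.01,"ax": 0,"ay": 0,"az": 0,"claw": 1},{"tx": 0,"ty": 0,"tz": 0,"ax": 0,"ay": 0,"az": 0,"claw": 1},{"tx": 0,"ty": 0,"tz": 0,"ax": 0,"ay": 0,"az": 0,"claw": 1},{"tx": 0,"ty": 0,"tz": 0,"ax": 0,"ay": 0,"az": 0,"claw": 1}])

```text
clock: 7.67
tcp_pos: [0.4454, -0.2533, 0.2743]
orientation: [-0.125, 3.138, -0.001]
contact_force: [-1.0, 0.7, -7.0]
grip_width: 0.0345
gripper_force: 61.1
```

Run:
```python
from h import *
np.set_printoptions(precision=4,suppress=True)
a=look("top","pics/top3.png");b=look("side","pics/side3.png")
for c in("side","top"):
    for t in("flanged_bush","hold_down"):
        print(c,t,[(round(d["confidence"],2),w(d["location"],c)) for d in r.tip_of(t,c)[:2]])
im=np.hstack([cv2.resize(a[150:350,340:540],(450,450)),cv2.resize(b[110:260,230:350],(350,450))])
cv2.imwrite("pics/c3.png",im[:,:,::-1]); print(r.get_obs()["tcp_pos"])
```

```text
side flanged_bush [(0.68, array([ 0.445 , -0.2558,  0.0477]))]
side hold_down [(0.88, array([ 0.5869, -0.2441, -0.003 ]))]
top flanged_bush [(0.9, array([ 0.4478, -0.2538,  0.0481]))]
top hold_down [(0.76, array([ 0.589 , -0.2437, -0.001 ]))]
[ 0.445  -0.2532  0.2743]
```

View pics/c3.png

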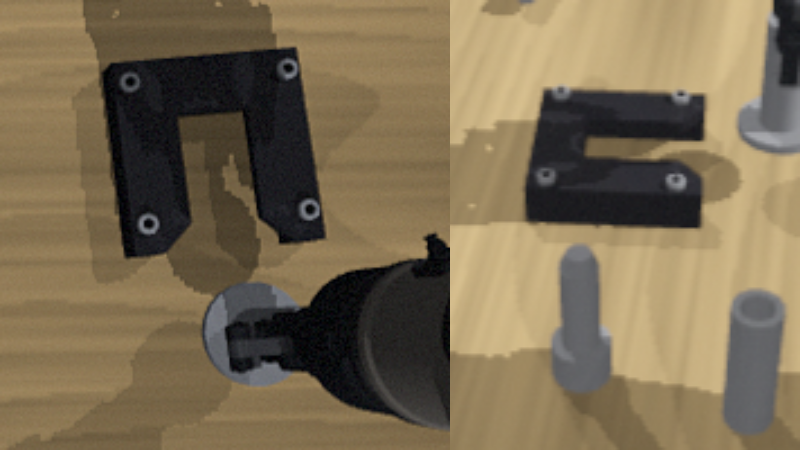

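The crop shows the bush held at crop (252,335), lined up with the bridge's slot, with the sleeve and pillar undisturbed. I'll lower it and slide it in.

Emit:
arm_command(plan=[{"tx": 0,"ty": 0,"tz": 0.014,"ax": 0,"ay": 0,"az": 0,"claw": 1},{"tx": 0,"ty": 0,"tz": 0.02,"ax": 0,"ay": 0,"az": 0,"claw": 1},{"tx": 0,"ty": 0,"tz": 0.01,"ax": 0,"ay": 0,"az": 0,"claw": 1},{"tx": 0,"ty": -0.001,"tz": 0,"ax": 0,"ay": 0,"az": 0,"claw": 1},{"tx": 0,"ty": 0,"tz": 0,"ax": 0,"ay": 0,"az": 0,"claw": 1},{"tx": -0.005,"ty": 0,"tz": 0,"ax": 0,"ay": 0,"az": 0,"claw": 1},{"tx": -0.01,"ty": 0,"tz": 0,"ax": 0,"ay": 0,"az": 0,"claw": 1},{"tx": -0.01,"ty": 0,"tz": 0,"ax": 0,"ay": 0,"az": 0,"claw": 1},{"tx": -0.01,"ty": 0,"tz": 0,"ax": 0,"ay": 0,"az": 0,"claw": 1},{"tx": -0.005,"ty": 0,"tz": 0,"ax": 0,"ay": 0,"az": 0,"claw": 1}])

```text
clock: 8.8
tcp_pos: [0.4876, -0.2504, 0.2303]
orientation: [-0.127, 3.136, -0.001]
contact_force: [1.1, -0.2, -8.0]
grip_width: 0.0344
gripper_force: 61.2
```

Emit:
arm_command(plan=[{"tx": -0.006,"ty": 0,"tz": 0,"ax": 0,"ay": 0,"az": 0,"claw": 1},{"tx": -0.01,"ty": 0,"tz": 0,"ax": 0,"ay": 0,"az": 0,"claw": 1},{"tx": -0.01,"ty": 0,"tz": 0,"ax": 0,"ay": 0,"az": 0,"claw": 1},{"tx": -0.01,"ty": 0,"tz": 0,"ax": 0,"ay": 0,"az": 0,"claw": 1},{"tx": -0.01,"ty": 0,"tz": 0,"ax": 0,"ay": 0,"az": 0,"claw": 1},{"tx": -0.01,"ty": 0,"tz": 0,"ax": 0,"ay": 0,"az": 0,"claw": 1},{"tx": -0.01,"ty": 0,"tz": 0,"ax": 0,"ay": 0,"az": 0,"claw": 1},{"tx": -0.01,"ty": 0,"tz": 0,"ax": 0,"ay": 0,"az": 0,"claw": 1},{"tx": -0.004,"ty": 0,"tz": 0,"ax": 0,"ay": 0,"az": 0,"claw": 1},{"tx": 0,"ty": 0,"tz": 0,"ax": 0,"ay": 0,"az": 0,"claw": 1}])

```text
clock: 9.63
tcp_pos: [0.5659, -0.2442, 0.2297]
orientation: [-0.126, 3.138, 0.0]
contact_force: [0.3, -0.5, -7.9]
grip_width: 0.0349
gripper_force: 61.2
```

Run:
```python
from h import *
a=look("top","pics/top4.png");b=look("side","pics/side4.png")
im=np.hstack([cv2.resize(a[150:300,370:520],(450,450)),cv2.resize(b[110:200,230:330],(350,315))if 0 else cv2.resize(b[90:210,235:328],(350,450))])
cv2.imwrite("pics/c4.png",im[:,:,::-1]); o=r.get_obs();print(o["tcp_pos"],o["contact_force"])
```

```text
[ 0.5642252  -0.24469693  0.22945376] [-0.35637402 -0.27568958 -8.27478758]
```

View pics/c4.png

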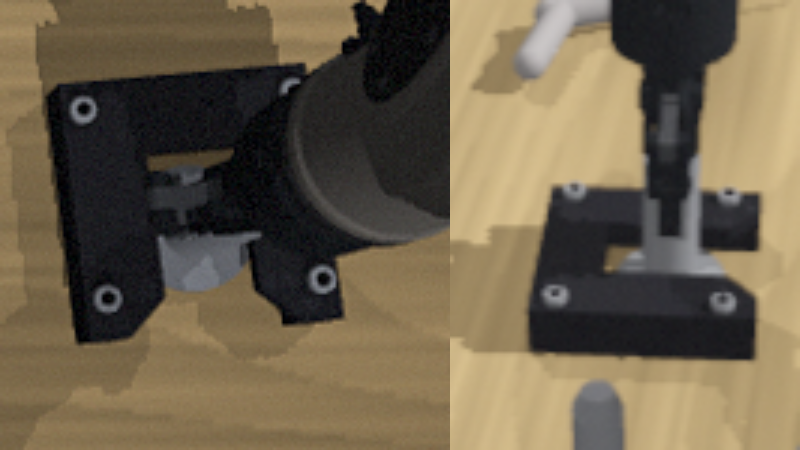

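The flange is under the plate and the barrel is in the slot, about 23 mm short of home. Advancing 18 mm while lowering to just above the bench.

Emit:
arm_command(plan=[{"tx": -0.004,"ty": 0,"tz": 0.001,"ax": 0,"ay": 0,"az": 0,"claw": 1},{"tx": -0.004,"ty": 0,"tz": 0.001,"ax": 0,"ay": 0,"az": 0,"claw": 1},{"tx": -0.004,"ty": 0,"tz": 0.001,"ax": 0,"ay": 0,"az": 0,"claw": 1},{"tx": -0.003,"ty": 0,"tz": 0,"ax": 0,"ay": 0,"az": 0,"claw": 1},{"tx": -0.002,"ty": 0,"tz": 0,"ax": 0,"ay": 0,"az": 0,"claw": 1},{"tx": -0.001,"ty": 0,"tz": 0,"ax": 0,"ay": 0,"az": 0,"claw": 1},{"tx": 0,"ty": 0,"tz": 0,"ax": 0,"ay": 0,"az": 0,"claw": 1},{"tx": 0,"ty": 0,"tz": 0,"ax": 0,"ay": 0,"az": 0,"claw": 1},{"tx": 0,"ty": 0,"tz": 0,"ax": 0,"ay": 0,"az": 0,"claw": 1},{"tx": 0,"ty": 0,"tz": 0,"ax": 0,"ay": 0,"az": 0,"claw": 1}])

```text
clock: 10.57
tcp_pos: [0.5823, -0.2433, 0.2267]
orientation: [0.124, -3.139, -0.0]
contact_force: [-0.6, -0.1, -7.9]
grip_width: 0.0347
gripper_force: 61.2
```

Emit:
arm_command(plan=[{"tx": -0.001,"ty": 0,"tz": 0,"ax": 0,"ay": 0,"az": 0,"claw": 1},{"tx": 0,"ty": 0,"tz": 0,"ax": 0,"ay": 0,"az": 0,"claw": 1},{"tx": -0.001,"ty": 0,"tz": 0,"ax": 0,"ay": 0,"az": 0,"claw": 1},{"tx": 0,"ty": 0,"tz": 0,"ax": 0,"ay": 0,"az": 0,"claw": 1},{"tx": 0,"ty": 0,"tz": 0,"ax": 0,"ay": 0,"az": 0,"claw": 1},{"tx": 0,"ty": 0,"tz": 0,"ax": 0,"ay": 0,"az": 0,"claw": 1},{"tx": 0,"ty": 0,"tz": 0,"ax": 0,"ay": 0,"az": 0,"claw": 1},{"tx": 0,"ty": 0,"tz": 0,"ax": 0,"ay": 0,"az": 0,"claw": 1},{"tx": 0,"ty": 0,"tz": 0,"ax": 0,"ay": 0,"az": 0,"claw": 1},{"tx": 0,"ty": 0,"tz": 0,"ax": 0,"ay": 0,"az": 0,"claw": 1}])

```text
clock: 11.4
tcp_pos: [0.5845, -0.2431, 0.2267]
orientation: [-0.125, 3.139, 0.0]
contact_force: [0.3, -0.2, -8.6]
grip_width: 0.0347
gripper_force: 61.2
```

Emit:
arm_command(plan=[{"tx": -0.001,"ty": 0,"tz": 0,"ax": 0,"ay": 0,"az": 0,"claw": 1},{"tx": 0,"ty": 0,"tz": 0,"ax": 0,"ay": 0,"az": 0,"claw": 1},{"tx": -0.001,"ty": 0,"tz": 0,"ax": 0,"ay": 0,"az": 0,"claw": 1},{"tx": 0,"ty": 0,"tz": 0,"ax": 0,"ay": 0,"az": 0,"claw": 1},{"tx": 0,"ty": 0,"tz": 0,"ax": 0,"ay": 0,"az": 0,"claw": 1},{"tx": 0,"ty": 0,"tz": 0,"ax": 0,"ay": 0,"az": 0,"claw": 1},{"tx": 0,"ty": 0,"tz": 0,"ax": 0,"ay": 0,"az": 0,"claw": 1},{"tx": 0,"ty": 0,"tz": 0,"ax": 0,"ay": 0,"az": 0,"claw": 1},{"tx": 0,"ty": 0,"tz": 0,"ax": 0,"ay": 0,"az": 0,"claw": 1},{"tx": 0,"ty": 0,"tz": 0,"ax": 0,"ay": 0,"az": 0,"claw": 1}])

```text
clock: 12.23
tcp_pos: [0.5865, -0.2429, 0.2267]
orientation: [0.125, -3.139, -0.0]
contact_force: [1.0, 0.6, -8.1]
grip_width: 0.0347
gripper_force: 61.2
```

Emit:
arm_command(plan=[{"tx": -0.001,"ty": 0,"tz": 0,"ax": 0,"ay": 0,"az": 0,"claw": 1},{"tx": 0,"ty": 0,"tz": 0,"ax": 0,"ay": 0,"az": 0,"claw": 1},{"tx": -0.001,"ty": 0,"tz": 0,"ax": 0,"ay": 0,"az": 0,"claw": 1},{"tx": 0,"ty": 0,"tz": 0,"ax": 0,"ay": 0,"az": 0,"claw": 1},{"tx": 0,"ty": 0,"tz": 0,"ax": 0,"ay": 0,"az": 0,"claw": 1},{"tx": 0,"ty": 0,"tz": 0,"ax": 0,"ay": 0,"az": 0,"claw": 1},{"tx": 0,"ty": 0,"tz": 0,"ax": 0,"ay": 0,"az": 0,"claw": 1},{"tx": 0,"ty": 0,"tz": 0,"ax": 0,"ay": 0,"az": 0,"claw": 1},{"tx": 0,"ty": 0,"tz": 0,"ax": 0,"ay": 0,"az": 0,"claw": 1},{"tx": 0,"ty": 0,"tz": 0,"ax": 0,"ay": 0,"az": 0,"claw": 1}])

```text
clock: 13.07
tcp_pos: [0.5885, -0.2428, 0.2267]
orientation: [-0.125, 3.139, -0.0]
contact_force: [0.9, 0.7, -7.6]
grip_width: 0.0347
gripper_force: 61.2
```

Emit:
arm_command(plan=[{"tx": -0.001,"ty": 0,"tz": 0,"ax": 0,"ay": 0,"az": 0,"claw": 1},{"tx": 0,"ty": 0,"tz": 0,"ax": 0,"ay": 0,"az": 0,"claw": 1},{"tx": -0.001,"ty": 0,"tz": 0,"ax": 0,"ay": 0,"az": 0,"claw": 1},{"tx": 0,"ty": 0,"tz": 0,"ax": 0,"ay": 0,"az": 0,"claw": 1},{"tx": 0,"ty": 0,"tz": 0,"ax": 0,"ay": 0,"az": 0,"claw": 1},{"tx": 0,"ty": 0,"tz": 0,"ax": 0,"ay": 0,"az": 0,"claw": 1},{"tx": 0,"ty": 0,"tz": 0,"ax": 0,"ay": 0,"az": 0,"claw": 1},{"tx": 0,"ty": 0,"tz": 0,"ax": 0,"ay": 0,"az": 0,"claw": 1},{"tx": 0,"ty": 0,"tz": 0,"ax": 0,"ay": 0,"az": 0,"claw": 1},{"tx": 0,"ty": 0,"tz": 0,"ax": 0,"ay": 0,"az": 0,"claw": 1}])

```text
clock: 13.9
tcp_pos: [0.5896, -0.2428, 0.2264]
orientation: [0.124, -3.137, -0.001]
contact_force: [-5.7, 0.5, -5.6]
grip_width: 0.0347
gripper_force: 61.1
```

Contact with the closed end shows as −5.7 N in x. I'll press 1 mm more and lower to the bench.

Emit:
arm_command(plan=[{"tx": -0.001,"ty": 0,"tz": 0,"ax": 0,"ay": 0,"az": 0,"claw": 1},{"tx": 0,"ty": 0,"tz": 0.0005,"ax": 0,"ay": 0,"az": 0,"claw": 1},{"tx": 0,"ty": 0,"tz": 0,"ax": 0,"ay": 0,"az": 0,"claw": 1},{"tx": 0,"ty": 0,"tz": 0.0005,"ax": 0,"ay": 0,"az": 0,"claw": 1},{"tx": 0,"ty": 0,"tz": 0,"ax": 0,"ay": 0,"az": 0,"claw": 1},{"tx": 0,"ty": 0,"tz": 0,"ax": 0,"ay": 0,"az": 0,"claw": 1},{"tx": 0,"ty": 0,"tz": 0,"ax": 0,"ay": 0,"az": 0,"claw": 1},{"tx": 0,"ty": 0,"tz": 0,"ax": 0,"ay": 0,"az": 0,"claw": 1},{"tx": 0,"ty": 0,"tz": 0,"ax": 0,"ay": 0,"az": 0,"claw": 1},{"tx": 0,"ty": 0,"tz": 0,"ax": 0,"ay": 0,"az": 0,"claw": 1}])

```text
clock: 14.73
tcp_pos: [0.59, -0.243, 0.2255]
orientation: [0.123, -3.135, -0.001]
contact_force: [-7.2, -0.2, -1.6]
grip_width: 0.0346
gripper_force: 61.8
```

Emit:
arm_command(plan=[{"tx": 0,"ty": 0,"tz": 0.0005,"ax": 0,"ay": 0,"az": 0,"claw": 1},{"tx": 0,"ty": 0,"tz": 0,"ax": 0,"ay": 0,"az": 0,"claw": 1},{"tx": 0,"ty": 0,"tz": 0.0005,"ax": 0,"ay": 0,"az": 0,"claw": 1},{"tx": 0,"ty": 0,"tz": 0,"ax": 0,"ay": 0,"az": 0,"claw": 1},{"tx": 0,"ty": 0,"tz": 0,"ax": 0,"ay": 0,"az": 0,"claw": 1},{"tx": 0,"ty": 0,"tz": 0,"ax": 0,"ay": 0,"az": 0,"claw": 1},{"tx": 0,"ty": 0,"tz": 0,"ax": 0,"ay": 0,"az": 0,"claw": 1},{"tx": 0,"ty": 0,"tz": 0,"ax": 0,"ay": 0,"az": 0,"claw": 1},{"tx": 0,"ty": 0,"tz": 0,"ax": 0,"ay": 0,"az": 0,"claw": 1},{"tx": 0,"ty": 0,"tz": 0,"ax": 0,"ay": 0,"az": 0,"claw": 1}])

```text
clock: 15.57
tcp_pos: [0.5899, -0.243, 0.2254]
orientation: [0.123, -3.135, -0.001]
contact_force: [-10.5, 1.0, 6.1]
grip_width: 0.0347
gripper_force: 62.4
```

Emit:
arm_command(plan=[{"tx": 0,"ty": 0,"tz": 0,"ax": 0,"ay": 0,"az": 0,"claw": 0},{"tx": 0,"ty": 0,"tz": 0,"ax": 0,"ay": 0,"az": 0,"claw": 0},{"tx": 0,"ty": 0,"tz": 0,"ax": 0,"ay": 0,"az": 0,"claw": 0},{"tx": 0,"ty": 0,"tz": 0,"ax": 0,"ay": 0,"az": 0,"claw": 0},{"tx": 0,"ty": 0,"tz": 0,"ax": 0,"ay": 0,"az": 0,"claw": 0},{"tx": 0,"ty": 0,"tz": 0,"ax": 0,"ay": 0,"az": 0,"claw": 0},{"tx": 0,"ty": 0,"tz": 0,"ax": 0,"ay": 0,"az": 0,"claw": 0},{"tx": 0,"ty": 0,"tz": 0,"ax": 0,"ay": 0,"az": 0,"claw": 0},{"tx": 0,"ty": 0,"tz": 0,"ax": 0,"ay": 0,"az": 0,"claw": 0},{"tx": 0,"ty": 0,"tz": 0,"ax": 0,"ay": 0,"az": 0,"claw": 0}])

```text
clock: 16.4
tcp_pos: [0.5914, -0.2425, 0.2246]
orientation: [0.125, -3.139, -0.0]
contact_force: [0.1, -0.3, -0.0]
grip_width: 0.0852
gripper_force: 0.0
```

Emit:
arm_command(plan=[{"tx": 0,"ty": 0,"tz": -0.005,"ax": 0,"ay": 0,"az": 0,"claw": 0},{"tx": 0,"ty": 0,"tz": -0.015,"ax": 0,"ay": 0,"az": 0,"claw": 0},{"tx": 0,"ty": 0,"tz": -0.025,"ax": 0,"ay": 0,"az": 0,"claw": 0},{"tx": 0,"ty": 0,"tz": -0.03,"ax": 0,"ay": 0,"az": 0,"claw": 0},{"tx": 0,"ty": 0,"tz": -0.03,"ax": 0,"ay": 0,"az": 0,"claw": 0},{"tx": 0,"ty": 0,"tz": -0.03,"ax": 0,"ay": 0,"az": 0,"claw": 0},{"tx": 0,"ty": 0,"tz": -0.025,"ax": 0,"ay": 0,"az": 0,"claw": 0},{"tx": 0,"ty": 0,"tz": -0.01,"ax": 0,"ay": 0,"az": 0,"claw": 0},{"tx": 0,"ty": 0,"tz": 0,"ax": 0,"ay": 0,"az": 0,"claw": 0},{"tx": 0,"ty": 0,"tz": 0,"ax": 0,"ay": 0,"az": 0,"claw": 0}])

```text
clock: 17.23
tcp_pos: [0.5913, -0.2424, 0.3944]
orientation: [-0.125, 3.139, 0.0]
contact_force: [0.7, 0.9, -0.8]
grip_width: 0.0854
gripper_force: 0.0
```

Emit:
arm_command(plan=[{"tx": 0,"ty": -0.01,"tz": 0,"ax": 0,"ay": 0,"az": 0,"claw": 0},{"tx": 0,"ty": -0.02,"tz": 0,"ax": 0,"ay": 0,"az": 0,"claw": 0},{"tx": 0,"ty": -0.03,"tz": 0,"ax": 0,"ay": 0,"az": 0,"claw": 0},{"tx": 0,"ty": -0.03,"tz": 0,"ax": 0,"ay": 0,"az": 0,"claw": 0},{"tx": 0,"ty": -0.03,"tz": 0,"ax": 0,"ay": 0,"az": 0,"claw": 0},{"tx": 0,"ty": -0.03,"tz": 0,"ax": 0,"ay": 0,"az": 0,"claw": 0},{"tx": 0,"ty": -0.03,"tz": 0,"ax": 0,"ay": 0,"az": 0,"claw": 0},{"tx": 0,"ty": -0.02,"tz": 0,"ax": 0,"ay": 0,"az": 0,"claw": 0},{"tx": 0,"ty": 0,"tz": 0,"ax": 0,"ay": 0,"az": 0,"claw": 0},{"tx": 0,"ty": 0,"tz": 0,"ax": 0,"ay": 0,"az": 0,"claw": 0}])

```text
clock: 18.07
tcp_pos: [0.6061, -0.4439, 0.3918]
orientation: [0.12, -3.136, -0.002]
contact_force: [1.1, 0.9, -0.7]
grip_width: 0.0858
gripper_force: 0.0
```

Run:
```python
from h import *
np.set_printoptions(precision=4,suppress=True)
a=look("top","pics/top5.png");b=look("side","pics/side5.png")
for c in("side","top"):
    for t in("flanged_bush","hold_down"):
        print(c,t,[(round(d["confidence"],2),w(d["location"],c)) for d in r.tip_of(t,c)[:2]])
im=np.hstack([cv2.resize(a[150:270,375:495],(450,450)),cv2.resize(b[100:220,240:333],(350,450))])
cv2.imwrite("pics/c5.png",im[:,:,::-1]); o=r.get_obs();print(o["clock"],o["tcp_pos"])
```

```text
side flanged_bush [(0.64, array([ 0.5888, -0.2435, -0.003 ]))]
side hold_down [(0.6, array([ 0.5877, -0.2433, -0.0031]))]
top flanged_bush [(0.68, array([ 0.5904, -0.2432, -0.0029]))]
top hold_down [(0.76, array([ 0.5918, -0.2438,  0.0006]))]
18.3667 [ 0.6078 -0.4406  0.3946]
```

View pics/c5.png

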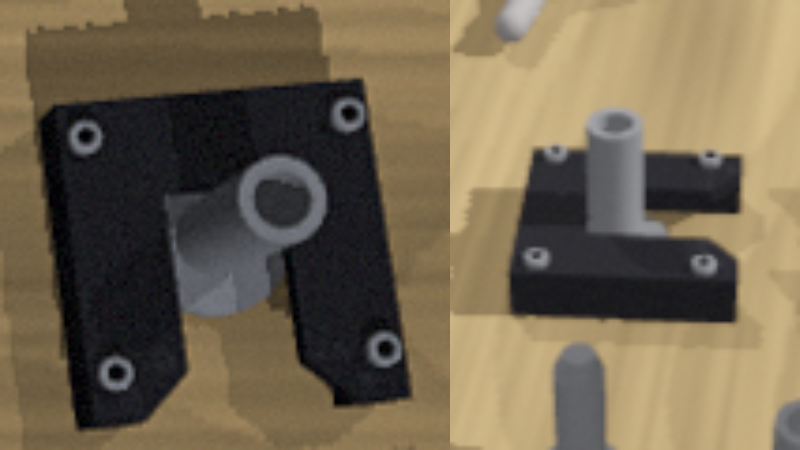

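Run:
```python
from h import *
print(unproj((450.2,203.3),.1), unproj((240+(614-450)/350*93,100+124/3.75),.1,"side"))
print(r.hand_in())
```

```text
[[ 0.58900431 -0.24217943  0.1       ]] [[ 0.58663295 -0.24067803  0.1       ]]
the job is handed in; nothing more can be done
None
```

The flanged bush is standing upright at the closed end of the hold-down bridge's slot with its flange under the plate. The sleeve and pillar were not touched, and I handed the job in at about 18.4 s of the 40 s allowed. I judged it fully home from the force felt on contact and the final pictures, which agree to a millimetre or two.

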